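# Set the spray turbine's air selector and start it

### The arm

A 7-joint arm with a two-finger parallel gripper is mounted at the origin on the work surface. World frame = base frame: x ahead of the robot, y to its left, z up, the work surface at z = 0. Lengths are in m, angles in rad, forces in N, time in s.
With the tool pointing down it reaches from about 0.4 to 0.85 m from the base axis. Payload 10.4 kg.
Tool frame: the origin (TCP) lies on the centre line of the jaws, within the pads' length; the fingertips stand 11 mm ahead of it and the grasp point (between the pads) lies 8 mm behind it (manip.finger_overhang is the distance from the TCP to the fingertips, in m); z points along the fingers, y is the line along which they close (so a half turn about z gives the same grasp; the last joint's range is limited). The gripper opens to 85 mm and grips with 20 to 120 N. Pads are 22 mm wide; open, the fingers measure 114 mm over their backs; the gripper's body (76 mm by 85 mm) begins 54 mm behind the grasp point. The pads swing forward as they close: fully open they stand 13 mm farther back than shut.
Start: joints at [1.193, 0.332, -0.065, 1.46, 0.022, 1.35, -0.088], TCP at [0.217, -0.586, 0.242] pointing down, gripper open.
Joint ranges: [-2.6, 2.6], [-0.5, 2.12], [-1.47, 1.34], [0.16, 2.42], [-1.27, 4.41], [0.06, 2.06], [-2.6, 2.6]. Speed limits (rad/s): [2.22, 2.22, 2.79, 2.79, 3.14, 3.14, 3.14].

### API

Orientations are given as a unit quaternion [x, y, z, w].
In Python, from workcell import manip, imaging, workorder gives the robot as it stands.
- The arm moves only by the tool jog_arm, never from a script. Its argument "deltas" is a list of rows, each an object with "gripper": the opening, from 0 (shut) to 1 (fully open); "offset": the shift along the tool's x, y, z in m, a list of three; "rotation": the turn, a rotation vector about the tool's x, y, z in degrees, a list of three. In form: [{"gripper": gripper, "offset": [tx, ty, tz], "rotation": [ax, ay, az]}, ...]. A call has 1 to 20 rows; each row shifts and turns the commanded pose from where the row before left it, along the tool's axes as they then stand; what a row does not reach is not made up. A row lasts 1/10 s, in which the tool goes at most 50 mm and 8.59 degrees, less where a joint would pass 70% of its speed; a pose out of reach is approached as far as the arm can. A call with a gripper value outside its range is refused whole. The fingers move at their own pace and stop on an object; "newtons" is the grip in N (left out, the last holds). Time passes only in rows, so rows that do not move let the fingers close. It gives the time, the measured TCP pose, the force, the opening and the grip force at its end, in the units of the state.
- manip.get_obs(): the state, without advancing time (a new reading comes with each control period).
- imaging.camera(name): name is "scene" or "top" or "wrist"; returns the picture (400x640x3 uint8, blue, green, red); there is no depth.
- imaging.camera_model(name): a dict with "camera_matrix" (3x3 intrinsics, pixels), "k1" (the pictures are not rectified: a ray, as slopes to the right and down, at radius r is drawn at 1 + k1 r^2 times it, then the intrinsics apply), "world_to_cam" (4x4, takes a point from world to camera coordinates); the wrist camera has in their place "hand_eye" (4x4, takes a point from camera to tool coordinates, whose origin is the TCP and whose axes are the flange's). Camera axes: x right, y up, looking along -z (the intrinsics and any distortion apply to the point x, -y, -z); pixel columns grow to the right and rows downward; lengths in m; the calibration is good to about 2 mm. A picture is of the moment at which its call begins: read the wrist's pose just before it. camera_model takes no time and is no camera call.
- workorder.hand_in(): hands the job in; it is judged then, once.
The state is a dict: "clock": time; "joint_pos": joint angles; "joint_velocities": joint speeds; "tau": joint torques, N m; "position": TCP position; "ee_rot": TCP orientation; "ft_force": force on the tool from outside, world axes, zero at the start; "torque": the same for the moment, N m; "grip_width": opening from 0.0 (shut) to 1.0 (fully open); "grasp_force": force on a finger pad.
Only numpy, scipy, OpenCV 4.12 (cv2) and the standard library are available. Lean on these libraries where they do the work, as an engineer would, in place of code of your own. Each camera call takes 0.05 s, during which the arm holds its last target. There are 200 camera calls.

### The job

Get the spray turbine ready for the gun, touching it with the fingers only: push the tab of its air selector round until it has clicked in at the four-dot mark, then press the small flat start button right down and let it spring back. Do not press start before the selector is set, leave the mushroom-headed stop button alone, do not pinch the tab between the fingers, and do not move any of the loose things lying about.

Things in the scene. Friction and masses are not known exactly. Their poses are not given: they have to be found in the camera images.
- turbine: table-top spray turbine, a grey case 360 mm deep (x) by 300 wide (y), fast on the bench; origin at the centre of its underside, +x to its rear, its front facing the robot, turned up to 0.3 rad. Front part, x = -178 to 38 mm: a flat black control deck 120 mm above the bench. Rear part, x = 40 to 178 mm: a housing 160 mm tall, with a carrying handle at x = 158 mm, 204 mm high
- selector (a joint): angle (rad) of the air selector; 0 with the tab at one dot, growing counter-clockwise seen from above. Marks of 1 to 5 dots at 0, 0.611, 1.222, 1.833, 2.443; stops 0.09 beyond the ends. A spring detent draws the tab to the nearest mark: pushed past halfway it clicks on into the next by itself, and it stays there. Takes about 3 N at the tab. Starts at one, two or three dots
- selector_axis (a point): point on the selector's axis at the deck's surface, 120 mm above the bench, with the turbine's axes. The selector is an aluminium disc 80 mm across and 8 mm high (black cap on its axis: 14 mm) flat on the deck. The tab points 1.920 rad (110 degrees) plus the selector's angle counter-clockwise from the turbine's +x, so it sweeps the side nearest the robot, one dot at left to five dots at right
- tab (a point): middle of the top edge of the selector's one tab, 62 mm from the selector's axis. The tab is an aluminium fin 10 mm thick, standing radially from 27 to 77 mm from the axis, its top 25 mm and its underside 3 mm above the deck. x points outward along the tab, y is the way the tab moves as the angle grows
- mark4 (a point): middle of the row of four raised white dots (7 mm each) on the deck, 95 mm from the selector's axis: where the tab must point
- start (a joint): how far the start button is pressed (m): 0 up, 0.006 fully down; spring return, about 5 N to press it down
- start_top (a point): centre of the top of the start button: a small flat black button 26 mm across, 22 mm above the deck, in a ring 42 mm across, at the front right corner of the deck as the robot sees it. It is pressed straight down
- stop (a joint): how far the stop button is pressed (m), 0 up, 0.006 down; spring return, 9 N
- stop_top (a point): centre of the top of the stop button: a grey mushroom head 42 mm across, its top 32 mm above the deck, 90 mm behind the start button
- air_cap: spare brass air cap, a ring 36 mm across and 15 mm tall, lying loose on the turbine's deck behind the buttons; origin at the centre of its underside
- tape: roll of masking tape, 100 mm across, 25 mm tall, lying on the turbine's raised rear housing; origin at the centre of its underside
- tin: one-litre paint tin, 110 mm across, 122 mm tall; origin at the centre of its underside
- jug: white plastic jug, 100 mm across, 186 mm tall, with a side handle reaching 76 mm from its axis; origin at the centre of its underside
- mug: white mug, 82 mm across, 95 mm tall, with a handle; origin at the centre of its underside
- brush: flat paint brush, 230 mm long, 42 mm wide, lying along its x axis, 20 mm high; origin under its middle
- knife: filling knife, 240 mm long with a 65 mm wide blade, lying along its x axis, 20 mm high; origin under its middle
- gun: spray gun standing on its aluminium cup, 100 mm across; 184 mm tall, the handle reaching 108 mm from the cup's axis on its +x side; origin at the centre of its underside

How it is judged:
On the way, in this order (a step that is already met when the one before it is completed fails the run):
1. the selector's tab rests at the four-dot mark (value of joint selector between 1.733 and 1.933 rad), for 0.3 s.
2. the start button is pressed right down (all of step 1 and value of joint start above 0.0045 m), for 0.05 s.
At the end, for the whole second after the job is handed in: the selector stands at the four-dot mark (1.833 rad, within 0.1 rad), start and stop buttons are both up again (within 1.5 mm), and every loose thing is within 15 mm of where it was (all of step 1 and value of joint each of start, stop below 0.0015 m and distance of each of air_cap, tape, tin, jug, mug, brush, knife, gun from where it was at the start of the episode below 0.015 m); the robot touches nothing.
It fails at once if start is pressed (more than 2 mm) while the selector is not at the four-dot mark (value of joint start above 0.002 m and not (value of joint selector between 1.733 and 1.933 rad)).
It fails at once if the stop button is pressed (more than 2 mm) (value of joint stop above 0.002 m).
It fails at once if the tab is pinched between the fingers instead of being pushed (contact force between the fingers and anything else above 2 N and y of the grasp point in the frame of tab between -0.005 and 0.005 m and x of the grasp point in the frame of tab between -0.03 and 0.03 m and z of the grasp point in the frame of tab below 0.014 m).
It fails at once if the arm or the gripper's body, not the fingers, presses on the turbine (contact force between the arm and turbine above 8 N).
It fails at once if a loose thing is lifted, or shoved more than 15 mm (distance of any of air_cap, tape, tin, jug, mug, brush, knife, gun from where it was at the start of the episode above 0.015 m).
It also fails if it takes over 56 s, if anything falls off the work surface, if the arm or the gripper's body presses on something with over 40 N, if the wrist force passes 120 N, or if a joint passes its speed limit or range.

## Working session

There is one attempt and no reset: what is moved stays moved. The work goes in short steps, Python scripts to look and compute and a tool call to move; the robot and the scene stay as the last step left them, time stands still between calls to the robot, and variables do not carry over. Pictures are saved under pics/ and viewed, at most 10 in all, crops included, and the job is handed in when it is done.

Besides the shell and the picture viewer there is one more tool, called after "Request:" as a command line: name --argument value ..., lists and objects as JSON in quotes. jog_arm: Moves the arm, as the interface text tells. Its arguments: {"type":"object","properties":{"deltas":{"type":"array","items":{"type":"object","properties":{"gripper":{"type":"number"},"offset":{"type":"array","items":{"type":"number"}},"rotation":{"type":"array","items":{"type":"number"}}}}},"newtons":{"type":"number"}},"required":["deltas"]}

```bash
mkdir -p pics; cat > h.py <<'E'
import numpy as np, cv2
from workcell import manip, imaging, workorder
from scipy.spatial.transform import Rotation as R
def ray(name,u,v,obs=None):
    m=imaging.camera_model(name);K=np.array(m["camera_matrix"]);k1=m["k1"]
    d=np.array([(u-K[0,2])/K[0,0],(v-K[1,2])/K[1,1]]);s=d.copy()
    for _ in range(30): s=d/(1+k1*(s@s))
    c=np.array([s[0],-s[1],-1])
    if name=="wrist":
        T=np.array(m["hand_eye"]);W=np.eye(4);W[:3,:3]=R.from_quat(obs["ee_rot"]).as_matrix();W[:3,3]=obs["position"];T=W@T
    else: T=np.linalg.inv(np.array(m["world_to_cam"]))
    return T[:3,3],T[:3,:3]@c
def at(name,u,v,z,obs=None):
    o,d=ray(name,u,v,obs);return o+d*(z-o[2])/d[2]
def proj(name,p):
    m=imaging.camera_model(name);K=np.array(m["camera_matrix"])
    c=(np.array(m["world_to_cam"])@np.append(p,1))[:3];s=np.array([c[0],-c[1]])/-c[2]
    s=s*(1+m["k1"]*(s@s));return K[:2,:2]@s+K[:2,2]
E
python3 - <<'E'
from h import *
o=manip.get_obs();print({k:np.round(v,3) for k,v in o.items()},manip.finger_overhang)
for n in("top","scene"):
    im=imaging.camera(n);cv2.imwrite(f"pics/{n}0.png",cv2.resize(im,(800,500),interpolation=cv2.INTER_CUBIC));cv2.imwrite(f"pics/{n}0raw.png",im)
    o_,_=ray(n,320,200);print(n,o_)
E
```

```text
{'clock': np.float64(0.0), 'joint_pos': array([ 1.193,  0.333, -0.065,  1.461,  0.022,  1.35 , -0.088]), 'joint_velocities': array([-0.   , -0.001, -0.001, -0.002,  0.001, -0.   ,  0.   ]), 'tau': array([-0.0000e+00, -6.2545e+01,  4.9000e-02, -3.9161e+01,  1.6000e-02,
        1.0000e-02, -0.0000e+00]), 'position': array([ 0.217, -0.586,  0.242]), 'ee_rot': array([ 0.984,  0.176, -0.   , -0.001]), 'ft_force': array([-0.422, -0.459,  0.268]), 'torque': array([-0.012, -0.011, -0.017]), 'grasp_force': np.float64(0.0), 'grip_width': np.float64(1.001)} 0.011
top [0.36540157 0.00878003 1.1952517 ]
scene [ 1.1270468  -0.44577533  1.03836127]
```

View pics/top0.png

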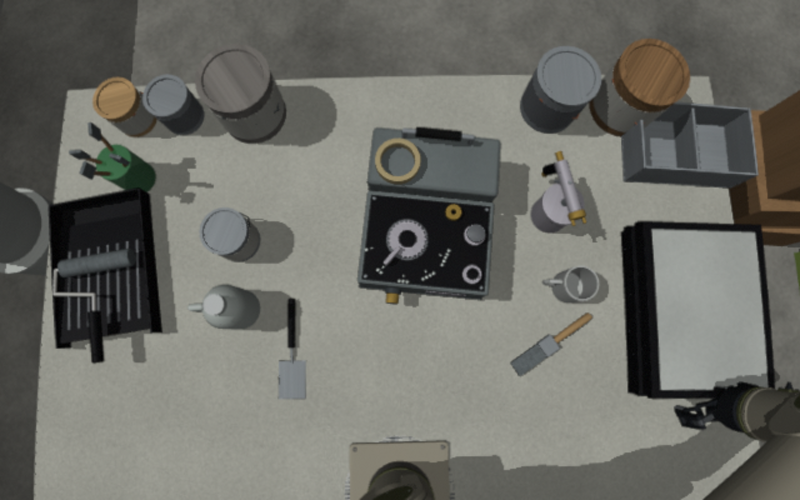

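View pics/scene0.png

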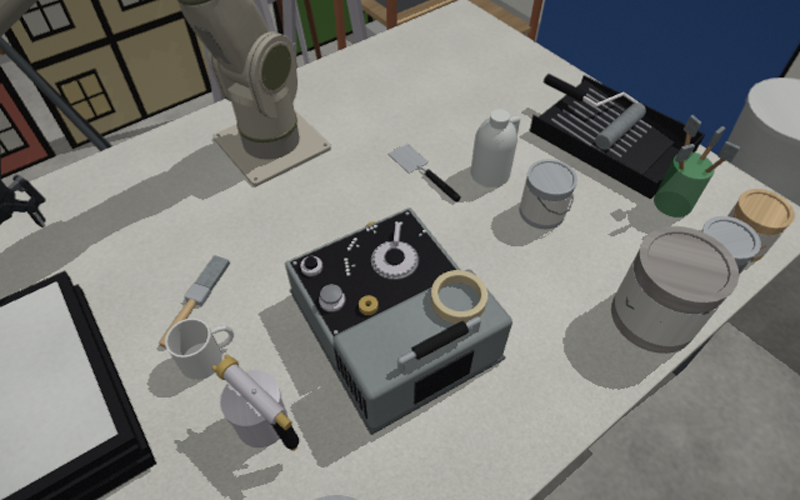

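The top view shows the turbine at (430,210), with the selector at about (407,239), the tab pointing lower left near (388,264), start at (472,273), stop at (475,235) and the cap at (454,212). Next I enlarge a crop.

```bash
python3 - <<'E'
from h import *
im=cv2.imread("pics/top0raw.png")[150:245,282:402]
cv2.imwrite("pics/topc.png",cv2.resize(im,None,fx=6.25,fy=6.25,interpolation=cv2.INTER_CUBIC))
E
```

```text
(no output)
```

View pics/topc.png

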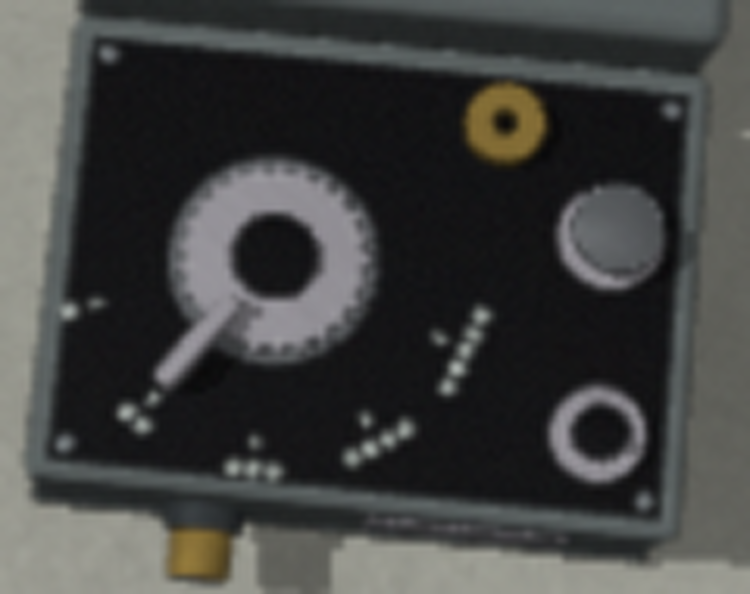

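The enlarged crop shows the tab pointing at two dots. In crop pixels: disc centre (273,260), tab tip (165,378), four-dot row (379,442), start (599,434), stop (617,233), cap (506,123).

```bash
python3 - <<'E'
from h import *
P=dict(axis=(273,260,.128),cap14=(276,254,.134),tabtip=(163,380,.145),start=(599,435,.142),stop=(617,231,.152),aircap=(506,123,.135),d1=(69,311,.121),d2=(136,419,.121),d3=(254,469,.121),d4=(379,442,.121),d5=(466,350,.121),FL=(65,443,.121),FR=(644,500,.121),RL=(108,54,.121),RR=(671,111,.121))
Q={}
for k,(u,v,z) in P.items():
    Q[k]=at("top",(u+.5)/6.25-.5+282,(v+.5)/6.25-.5+150,z);print(k,np.round(Q[k],4))
# fit dots to model: unknown axis + yaw
from scipy.optimize import least_squares
a=np.array([1.92+x for x in(0,.611,1.222,1.833,2.443)]);D=np.array([Q[f"d{i}"][:2] for i in range(1,6)])
f=lambda p:(D-np.c_[p[0]+.095*np.cos(a+p[2]),p[1]+.095*np.sin(a+p[2])]).ravel()
s=least_squares(f,[*Q["axis"][:2],0]);print(s.x,np.round(s.fun*1000,1))
c=s.x
t=Q["tabtip"][:2]-c[:2];print("tab",np.hypot(*t),np.arctan2(t[1],t[0])%6.283-1.92-c[2])
print("start-stop",Q["stop"]-Q["start"],"yaw",np.arctan2(*(Q["RL"]-Q["FL"])[[1,0]]),np.arctan2(*(Q["FL"]-Q["FR"])[:2])*-1)
o=manip.get_obs();print(R.from_quat(o["ee_rot"]).as_matrix().round(3))
E
```

```text
axis [ 0.5747 -0.0278  0.128 ]
cap14 [ 0.5762 -0.029   0.134 ]
tabtip [0.5194 0.0223 0.145 ]
start [ 0.4908 -0.1672  0.142 ]
stop [ 0.5793 -0.1782  0.152 ]
aircap [ 0.6334 -0.134   0.135 ]
d1 [0.5551 0.064  0.121 ]
d2 [0.5057 0.035  0.121 ]
d3 [ 0.4821 -0.0168  0.121 ]
d4 [ 0.4927 -0.0726  0.121 ]
d5 [ 0.533 -0.113  0.121]
FL [0.4957 0.0667 0.121 ]
FR [ 0.4638 -0.1892  0.121 ]
RL [0.6738 0.0444 0.121 ]
RR [ 0.6409 -0.2116  0.121 ]
[ 0.5763624  -0.02845348 -0.12355782] [ 0.  -0.2 -0.2 -0.2 -0.  -0.   0.2  0.4 -0.1 -0. ]
tab 0.07631630147089388 0.6177934470908146
start-stop [ 0.08850502 -0.01103521  0.01      ] yaw -0.12444782257143577 -0.12426168993582275
[[ 0.938  0.347 -0.   ]
 [ 0.347 -0.938  0.001]
 [-0.    -0.001 -1.   ]]
```

Request:
jog_arm --deltas '[{"gripper": 0, "offset": [0.033, -0.029, 0], "rotation": [0, 0, 0]}, {"gripper": 0, "offset": [0.033, -0.029, 0], "rotation": [0, 0, 0]}, {"gripper": 0, "offset": [0.033, -0.029, 0], "rotation": [0, 0, 0]}, {"gripper": 0, "offset": [0.033, -0.029, 0], "rotation": [0, 0, 0]}, {"gripper": 0, "offset": [0.033, -0.029, 0], "rotation": [0, 0, 0]}, {"gripper": 0, "offset": [0.033, -0.029, 0], "rotation": [0, 0, 0]}, {"gripper": 0, "offset": [0.033, -0.029, 0], "rotation": [0, 0, 0]}, {"gripper": 0, "offset": [0.033, -0.029, 0], "rotation": [0, 0, 0]}, {"gripper": 0, "offset": [0.033, -0.029, 0], "rotation": [0, 0, 0]}, {"gripper": 0, "offset": [0.033, -0.029, 0], "rotation": [0, 0, 0]}, {"gripper": 0, "offset": [0.033, -0.029, 0], "rotation": [0, 0, 0]}, {"gripper": 0, "offset": [0.033, -0.029, 0], "rotation": [0, 0, 0]}, {"gripper": 0, "offset": [0.033, -0.029, 0], "rotation": [0, 0, 0]}, {"gripper": 0, "offset": [0.033, -0.029, 0], "rotation": [0, 0, 0]}, {"gripper": 0, "offset": [0.033, -0.029, 0], "rotation": [0, 0, 0]}, {"gripper": 0, "offset": [0.031, -0.032, 0], "rotation": [0, 0, -7]}, {"gripper": 0, "offset": [0, 0, 0], "rotation": [0, 0, -7]}, {"gripper": 0, "offset": [0, 0, 0], "rotation": [0, 0, -7]}, {"gripper": 0, "offset": [0, 0, 0], "rotation": [0, 0, -6.7]}, {"gripper": 0, "offset": [0, 0, 0], "rotation": [0, 0, 0]}]'

```text
clock: 2.1
position: [0.548, 0.0346, 0.2419]
ee_rot: [0.913, 0.408, -0.0, -0.0]
ft_force: [0.8, 0.9, 0.0]
grip_width: -0.0
grasp_force: 0.0
```

```bash
python3 - <<'E'
from h import *
o=manip.get_obs();im=imaging.camera("wrist");cv2.imwrite("pics/w1.png",cv2.resize(im,(800,500),interpolation=cv2.INTER_CUBIC))
Rm=R.from_quat(o["ee_rot"]).as_matrix();print(np.arctan2(Rm[1,0],Rm[0,0]),o["position"])
E
```

```text
0.8402242678902122 [0.54795583 0.03457613 0.24190642]
```

View pics/w1.png

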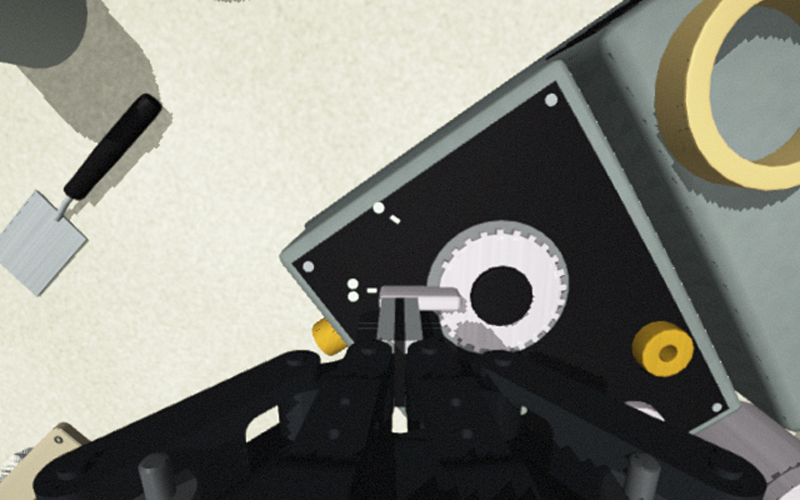

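The wrist view shows the tab at (420,295), the cap at (501,296) and the one- and two-dot marks at (379,208) and (353,290). The shut fingertips are in front. I check these against the top estimate.

```bash
python3 - <<'E'
from h import *
o=manip.get_obs()
for n,u,v,z in(("axis",502,296,.134),("d1",379,208,.121),("d2",353,290,.121),("tabtip",381,290,.145),("aircap",669,352,.135)):
    print(n,at("wrist",(u+.5)/1.25-.5,(v+.5)/1.25-.5,z,o).round(4))
m=np.array(imaging.camera_model("wrist")["hand_eye"]);print(m.round(3))
c=np.array([.5764,-.0285]);r=.064
def pose(th,d):
    p=1.7964+th;return c+r*np.array([np.cos(p),np.sin(p)])-d*np.array([-np.sin(p),np.cos(p)]),p-np.pi/2
# rows: arc in tool frame, start th=.611
th=np.linspace(.611,1.70,16);d=.016
for a,b in((.611,.611+.07),):
    A,pa=pose(a,d);B,_=pose(b,d);w=B-A;print("arc step .07:",w@[np.cos(pa),np.sin(pa)],w@[np.sin(pa),-np.cos(pa)])
E
```

```text
axis [ 0.5765 -0.0289  0.134 ]
d1 [0.555  0.0625 0.121 ]
d2 [0.5054 0.0342 0.121 ]
tabtip [0.526  0.0277 0.145 ]
aircap [ 0.635  -0.1357  0.135 ]
[[ 0.001  0.966  0.258  0.066]
 [ 1.    -0.001 -0.    -0.001]
 [ 0.     0.258 -0.966 -0.132]
 [ 0.     0.     0.     1.   ]]
arc step .07: -0.004515526225549634 -0.000962349573610417
```

Request:
jog_arm --deltas '[{"gripper": 0, "offset": [0, 0, 0.03], "rotation": [0, 0, 0]}, {"gripper": 0, "offset": [0, 0, 0.03], "rotation": [0, 0, 0]}, {"gripper": 0, "offset": [0, 0, 0.02], "rotation": [0, 0, 0]}, {"gripper": 0, "offset": [0, 0, 0.01], "rotation": [0, 0, 0]}, {"gripper": 0, "offset": [0, 0, 0.01], "rotation": [0, 0, 0]}, {"gripper": 0, "offset": [-0.006, 0, 0], "rotation": [0, 0, 0]}, {"gripper": 0, "offset": [-0.005, 0, 0], "rotation": [0, 0, 0]}, {"gripper": 0, "offset": [-0.0045, -0.001, 0], "rotation": [0, 0, -4]}, {"gripper": 0, "offset": [-0.0045, -0.001, 0], "rotation": [0, 0, -4]}, {"gripper": 0, "offset": [0, 0, 0], "rotation": [0, 0, 0]}]'

```text
clock: 3.15
position: [0.5336, 0.0203, 0.1433]
ee_rot: [0.883, 0.47, 0.001, 0.001]
ft_force: [-0.7, 1.3, 0.2]
grip_width: 0.0
grasp_force: 0.5
```

Request:
jog_arm --deltas '[{"gripper": 0, "offset": [-0.0045, -0.001, 0], "rotation": [0, 0, -4]}, {"gripper": 0, "offset": [-0.0045, -0.001, 0], "rotation": [0, 0, -4]}, {"gripper": 0, "offset": [-0.0045, -0.001, 0], "rotation": [0, 0, -4]}, {"gripper": 0, "offset": [-0.0045, -0.001, 0], "rotation": [0, 0, -4]}, {"gripper": 0, "offset": [-0.0045, -0.001, 0], "rotation": [0, 0, -4]}, {"gripper": 0, "offset": [-0.0045, -0.001, 0], "rotation": [0, 0, -4]}, {"gripper": 0, "offset": [-0.0045, -0.001, 0], "rotation": [0, 0, -4]}, {"gripper": 0, "offset": [-0.0045, -0.001, 0], "rotation": [0, 0, -4]}, {"gripper": 0, "offset": [-0.0045, -0.001, 0], "rotation": [0, 0, -4]}, {"gripper": 0, "offset": [-0.0045, -0.001, 0], "rotation": [0, 0, -4]}, {"gripper": 0, "offset": [-0.0045, -0.001, 0], "rotation": [0, 0, -4]}, {"gripper": 0, "offset": [-0.0045, -0.001, 0], "rotation": [0, 0, -4]}, {"gripper": 0, "offset": [0, 0, 0], "rotation": [0, 0, 0]}]'

```text
clock: 4.45
position: [0.5115, -0.029, 0.1429]
ee_rot: [0.616, 0.787, -0.0, 0.001]
ft_force: [0.1, -0.3, -0.2]
grip_width: -0.001
grasp_force: 0.0
```

```bash
python3 - <<'E'
from h import *
o=manip.get_obs();im=imaging.camera("wrist");cv2.imwrite("pics/w2.png",cv2.resize(im,(800,500),interpolation=cv2.INTER_CUBIC))
p=o["position"][:2]-[.5764,-.0285];Rm=R.from_quat(o["ee_rot"]).as_matrix();psi=np.arctan2(Rm[1,0],Rm[0,0])
ph=psi+np.pi/2;print("th",ph-1.7964,"r",p@[np.cos(ph),np.sin(ph)],"d",-p@[-np.sin(ph),np.cos(ph)],o["position"],o["ft_force"])
E
```

```text
th 1.5878094090573052 r 0.06316179677261292 d 0.015078238906511676 [ 0.5114656  -0.02903758  0.14287053] [ 0.11869577 -0.25540635 -0.22715139]
```

View pics/w2.png

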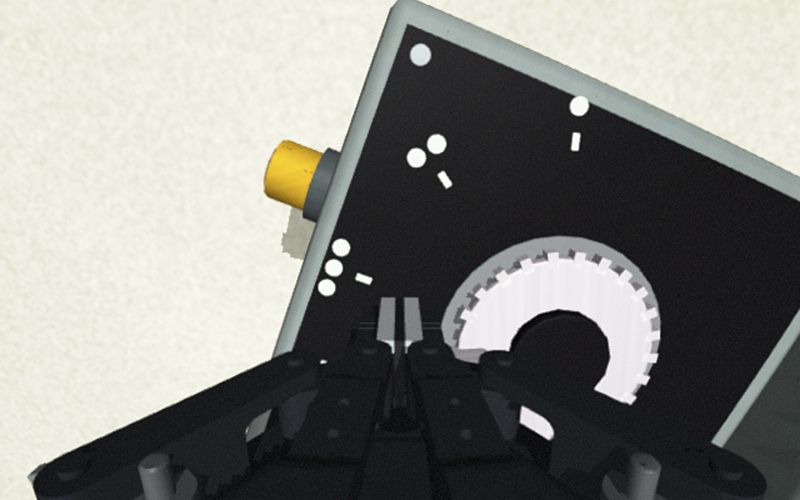

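The wrist view shows the fingers at (400,320) with no tab on their near side and no contact force, so the tab has moved on ahead of them. I retreat upward, move over start and check.

Request:
jog_arm --deltas '[{"gripper": 0, "offset": [0.015, 0, 0], "rotation": [0, 0, 0]}, {"gripper": 0, "offset": [0, 0, -0.03], "rotation": [0, 0, 0]}, {"gripper": 0, "offset": [0, 0, -0.035], "rotation": [0, 0, 0]}, {"gripper": 0, "offset": [0, 0, -0.035], "rotation": [0, 0, 0]}, {"gripper": 0, "offset": [-0.036, -0.0133, 0], "rotation": [0, 0, 0]}, {"gripper": 0, "offset": [-0.036, -0.0133, 0], "rotation": [0, 0, 0]}, {"gripper": 0, "offset": [-0.036, -0.0133, 0], "rotation": [0, 0, 0]}, {"gripper": 0, "offset": [-0.036, -0.0133, 0], "rotation": [0, 0, 0]}, {"gripper": 0, "offset": [0, 0, 0], "rotation": [0, 0, 0]}, {"gripper": 0, "offset": [0, 0, 0], "rotation": [0, 0, 0]}]'

```text
clock: 5.5
position: [0.4909, -0.1654, 0.2423]
ee_rot: [0.616, 0.787, 0.0, -0.0]
ft_force: [-1.1, 0.2, 0.2]
grip_width: 0.001
grasp_force: 0.0
```

```bash
python3 - <<'E'
from h import *
o=manip.get_obs();im=imaging.camera("wrist")
im2=imaging.camera("top")[150:245,282:402]
a=cv2.resize(im,(800,500),interpolation=cv2.INTER_CUBIC);cv2.imwrite("pics/w3.png",a)
cv2.imwrite("pics/t3.png",cv2.resize(im2,None,fx=6.25,fy=6.25,interpolation=cv2.INTER_CUBIC));print(o["position"])
E
```

```text
[ 0.49087331 -0.16537555  0.24231898]
```

View pics/w3.png

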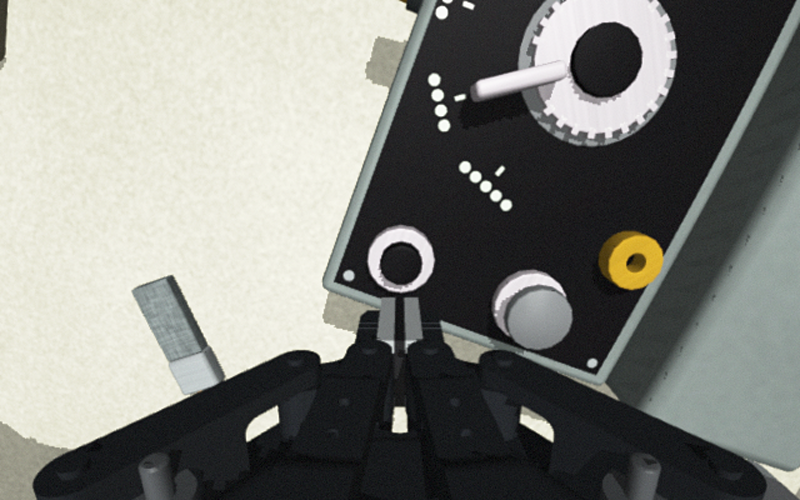

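View pics/t3.png

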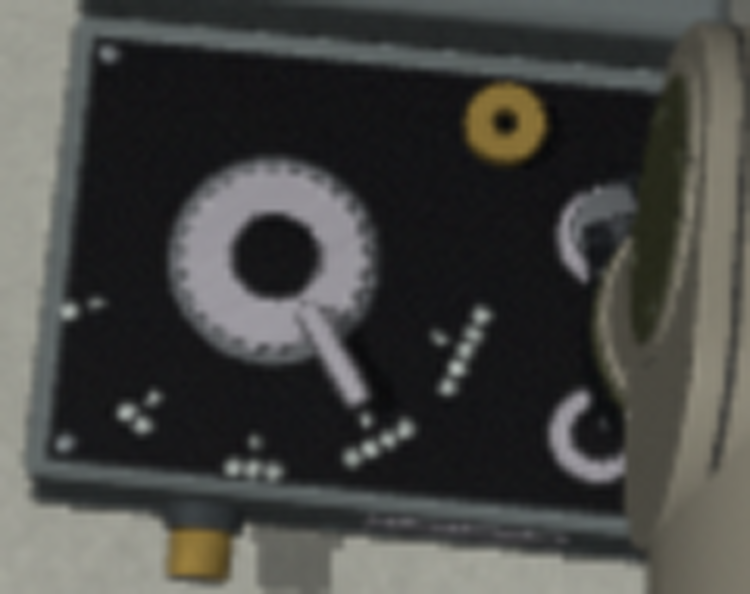

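The tab points at four dots in both views. In the wrist picture start is at (401,263) and stop at (537,318).

```bash
python3 - <<'E'
from h import *
o=manip.get_obs();Rm=R.from_quat(o["ee_rot"]).as_matrix()
s=at("wrist",(401+.5)/1.25-.5,(263+.5)/1.25-.5,.142,o);print(s,Rm.T@(s-o["position"]),Rm.T@(np.array([.4908,-.1672,.142])-o["position"]))
E
```

```text
[ 0.49298031 -0.16708348  0.142     ] [-0.0033513   0.00087253  0.10048793] [-0.00293295 -0.00127044  0.10048709]
```

Request:
jog_arm --deltas '[{"gripper": 0, "offset": [-0.003, 0, 0.03], "rotation": [0, 0, 0]}, {"gripper": 0, "offset": [0, 0, 0.03], "rotation": [0, 0, 0]}, {"gripper": 0, "offset": [0, 0, 0.02], "rotation": [0, 0, 0]}, {"gripper": 0, "offset": [0, 0, 0.006], "rotation": [0, 0, 0]}, {"gripper": 0, "offset": [0, 0, 0.003], "rotation": [0, 0, 0]}, {"gripper": 0, "offset": [0, 0, 0.003], "rotation": [0, 0, 0]}, {"gripper": 0, "offset": [0, 0, 0], "rotation": [0, 0, 0]}]'

```text
clock: 6.3
position: [0.4924, -0.1686, 0.1512]
ee_rot: [0.615, 0.788, 0.0, 0.001]
ft_force: [0.4, 1.5, 3.0]
grip_width: 0.0
grasp_force: 1.2
```

Request:
jog_arm --deltas '[{"gripper": 0, "offset": [0, 0, 0.002], "rotation": [0, 0, 0]}, {"gripper": 0, "offset": [0, 0, 0.002], "rotation": [0, 0, 0]}, {"gripper": 0, "offset": [0, 0, 0], "rotation": [0, 0, 0]}]'

```text
clock: 6.6
position: [0.4924, -0.1689, 0.1471]
ee_rot: [0.615, 0.788, 0.0, 0.001]
ft_force: [0.9, 3.3, 5.3]
grip_width: -0.005
grasp_force: 3.0
```

Request:
jog_arm --deltas '[{"gripper": 0, "offset": [0, 0, 0.001], "rotation": [0, 0, 0]}, {"gripper": 0, "offset": [0, 0, 0.001], "rotation": [0, 0, 0]}, {"gripper": 0, "offset": [0, 0, 0], "rotation": [0, 0, 0]}]'

```text
clock: 6.9
position: [0.4926, -0.1688, 0.1468]
ee_rot: [0.615, 0.788, 0.0, 0.001]
ft_force: [-7.2, 5.3, 25.5]
grip_width: 0.0
grasp_force: 12.4
```

The force jumped to 25 N while the height barely changed, so the button is at its bottom stop. Now I lift clear.

Request:
jog_arm --deltas '[{"gripper": 0, "offset": [0, 0, -0.01], "rotation": [0, 0, 0]}, {"gripper": 0, "offset": [0, 0, -0.03], "rotation": [0, 0, 0]}, {"gripper": 0, "offset": [0, 0, -0.04], "rotation": [0, 0, 0]}, {"gripper": 0, "offset": [0, 0, -0.04], "rotation": [0, 0, 0]}, {"gripper": 0, "offset": [0.04, 0, 0], "rotation": [0, 0, 0]}, {"gripper": 0, "offset": [0, -0.04, 0], "rotation": [0, 0, 0]}, {"gripper": 0, "offset": [0, -0.04, 0], "rotation": [0, 0, 0]}, {"gripper": 0, "offset": [0, 0, 0], "rotation": [0, 0, 0]}, {"gripper": 0, "offset": [0, 0, 0], "rotation": [0, 0, 0]}]'

```text
clock: 7.8
position: [0.4037, -0.1504, 0.2646]
ee_rot: [0.616, 0.788, -0.001, 0.001]
ft_force: [-0.3, -0.6, -0.4]
grip_width: -0.003
grasp_force: 0.0
```

```bash
python3 - <<'E'
from h import *
im=imaging.camera("wrist");cv2.imwrite("pics/w4.png",cv2.resize(im,(800,500),interpolation=cv2.INTER_CUBIC))
E
```

```text
(no output)
```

View pics/w4.png

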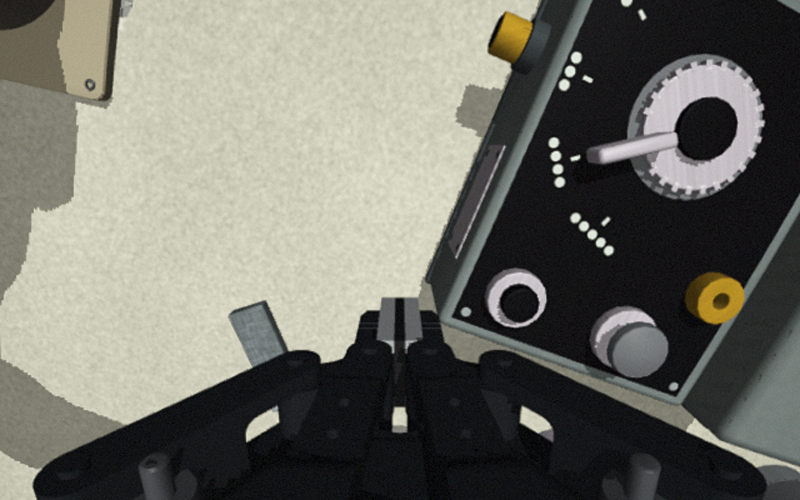

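The tab at (635,147) still points at four dots. Start at (518,300) is back up, and the arm is clear of everything.

```bash
python3 -c "
from workcell import workorder;print(workorder.hand_in())"
```

```text
the job is handed in; nothing more can be done
None
```

I handed the job in at about 8 s of the 56 s: the selector is clicked in at four dots, start was pressed to its bottom stop and sprang back, and I never touched stop or the loose things; the hand-in returned no verdict.

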